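# Arm the leak tester under its red guard

## Task

Arm the leak tester: with a fingertip under the front lip of the red guard, lift the guard, and with the guard up push the toggle beneath it gently to the back until it stops, then draw the finger out so that the guard drops shut over it. Leave the switch with the yellow guard alone and everything else on the table where it stands.

Things in the scene. Friction and masses are not known exactly. Their poses are not given: they have to be found in the camera images.
- red_box: Switch box with the red guard: grey, 110 (x) x 124 (y) x 65 mm high, fixed to the table. Origin: centre of its underside; own -x = front (towards the robot, turned up to 0.3 rad), +x = back, z up. Flat deck at z = 65. Toggle pivot at x = -22, y = 0, z = 65. Nothing stands close in front of the box.
- red_hinge (a point): Middle of the guard's hinge pin, which runs along the box's y at box x = 25, z = 85. Its two lugs (6 mm thick, at y = +-53.5) reach up to box z = 91.
- red_guard (a joint): Hinge of the red plastic guard, rad: 0 shut, grows as the front rises and swings back, stop at 1.5. A 50 g hood 96 mm wide (y), roof at box z = 117; skirt and cheeks end 28 mm above the deck, open below, 90 mm clear between cheeks. It stays open at no angle: let go, it falls shut; it can lie on a finger and slide along it.
- red_lip (a point): Middle of the front edge of the guard's lip: a flat tab 96 mm wide, 4 mm thick (underside 2 mm below this point), sticking out 16 mm from the skirt's foot and overhanging the box's front face by 13 mm. Shut: box x = -68, y = 0, z = 95.5. A finger pointing down and to the back, leaning 30 to 45 degrees, lifts it from beneath; a steeper finger jams against its edge.
- red_toggle (a joint): Steel bat toggle under the guard, rad: at 0 (off) it leans 0.35 to the front, at its stop 0.7 (on) 0.35 to the back, towards the green dot. Starts at 0 to 0.1. About 1.5 N at its knob moves it; it stays where it is left.
- red_knob (a point): Top of the toggle, 38 mm from its pivot; round, 11 mm thick near the top, 6 mm at the foot. Off: about box x = -35, z = 101.
- yellow_box: Switch box with the yellow guard: grey, 110 (x) x 124 (y) x 65 mm high, fixed to the table. Origin: centre of its underside; own -x = front (towards the robot, turned up to 0.3 rad), +x = back, z up. Flat deck at z = 65. Toggle pivot at x = -22, y = 0, z = 65. Nothing stands close in front of the box.
- yellow_hinge (a point): Middle of the guard's hinge pin, which runs along the box's y at box x = 25, z = 85. Its two lugs (6 mm thick, at y = +-53.5) reach up to box z = 91.
- yellow_guard (a joint): Hinge of the yellow plastic guard, rad: 0 shut, grows as the front rises and swings back, stop at 1.5. A 50 g hood 96 mm wide (y), roof at box z = 117; skirt and cheeks end 28 mm above the deck, open below, 90 mm clear between cheeks. It stays open at no angle: let go, it falls shut; it can lie on a finger and slide along it.
- yellow_lip (a point): Middle of the front edge of the guard's lip: a flat tab 96 mm wide, 4 mm thick (underside 2 mm below this point), sticking out 16 mm from the skirt's foot and overhanging the box's front face by 13 mm. Shut: box x = -68, y = 0, z = 95.5. A finger pointing down and to the back, leaning 30 to 45 degrees, lifts it from beneath; a steeper finger jams against its edge.
- yellow_toggle (a joint): Steel bat toggle under the guard, rad: at 0 (off) it leans 0.35 to the front, at its stop 0.7 (on) 0.35 to the back, towards the green dot. Starts at 0 to 0.1. About 1.5 N at its knob moves it; it stays where it is left.
- yellow_knob (a point): Top of the toggle, 38 mm from its pivot; round, 11 mm thick near the top, 6 mm at the foot. Off: about box x = -35, z = 101.
- adapter_brass: Bystander, loose: brass adapter, 22x25x42, standing on its hex (mm). Origin at the centre of its underside.
- o_ring_tin: Bystander, loose: round white screw-lid tin, 57 across, 26 high (mm). Origin at the centre of its underside.
- driver_small: Bystander, loose: small screwdriver with yellow handle, 140 long, lying (mm). Origin at the centre of its underside.
- demand_valve_2: Bystander, loose: black demand valve, 103x120x43, lying (mm). Origin at the centre of its underside.
- gauge_2: Bystander, loose: round pressure gauge with brass stem, 92x62x28, lying on its back (mm). Origin at the centre of its underside.
- valve_body: Bystander, loose: bright cylinder valve, 43x66x72, standing (mm). Origin at the centre of its underside.

How it is judged:
By the outcome, as a careful person would: the job done as asked, in the order asked, and still so for the second after the job is handed in, with the robot touching nothing.
It also fails if it takes over 42 s, if anything falls off the work surface, if the arm or the gripper's body presses on something with over 40 N, if the wrist force passes 120 N, or if a joint passes its speed limit or range.

## Robot

A 7-joint arm with a two-finger parallel gripper is mounted at the origin on a cart in front of the work surface, level with it; the furniture and walls round the work are solid. World frame = base frame: x ahead of the robot, y to its left, z up, the work surface at z = 0. Lengths are in m, angles in rad, forces in N, time in s.
With the tool pointing down it reaches from about 0.4 to 0.85 m from the base axis. Payload 10.4 kg.
Tool frame: the origin (TCP) lies midway between the tips of the shut fingers; the grasp point (between the pads) lies 19 mm behind it; z points along the fingers, y is the line along which they close (so a half turn about z gives the same grasp; the last joint's range is limited). The gripper opens to 87 mm and grips with 3 to 60 N. Pads are 19 mm wide; open, the fingers measure 117 mm over their backs; the gripper's body (75 mm by 190 mm) begins 51 mm behind the grasp point.
Start: joints at [1.211, 0.332, -0.065, 1.46, 0.022, 1.35, -0.088], TCP at [0.207, -0.59, 0.223] pointing down, gripper open.
Joint ranges: [-2.6, 2.6], [-0.5, 2.12], [-1.47, 1.34], [0.16, 2.42], [-1.27, 4.41], [0.06, 2.06], [-2.6, 2.6]. Speed limits (rad/s): [2.22, 2.22, 2.79, 2.79, 3.14, 3.14, 3.14].

## Interface

Orientations are given as a unit quaternion [x, y, z, w].
In Python, from bench import r gives the robot as it stands.
- The arm moves only by the tool arm_command, never from a script. Its arguments are lists of equal length, an entry for each row: "xyz": the shift along the world's x, y, z in m, a list of three; "rot": the turn, a rotation vector about the world's x, y, z in rad, a list of three. In form: {"xyz": [[tx, ty, tz], ...], "rot": [[ax, ay, az], ...]}. A call has 1 to 20 rows; each row is the pose to reach, as a shift and turn from the pose commanded when the call began; what a row does not reach only later rows make up. A row lasts 1/12 s, in which the tool goes at most 41.7 mm and 7.16 degrees, less where a joint would pass 70% of its speed; a pose out of reach is approached as far as the arm can. A call with a gripper value outside its range is refused whole. "grip" is the opening, from 0 (shut) to 1 (fully open), set as the call begins (left out, the last holds). The fingers move at their own pace and stop on an object; "squeeze" is the grip in N (left out, the last holds). Time passes only in rows, so rows that repeat a pose let the fingers close. It gives the time, the measured TCP pose, the force, the opening and the grip force at its end, in the units of the state.
- r.read_state(): the state, without advancing time (a new reading comes with each control period).
- r.camera(name): name is "side" or "top" or "wrist"; returns the picture (480x640x3 uint8, red, green, blue); there is no depth.
- r.camera_model(name): a dict with "fx", "fy", "cx", "cy" (pixels), "T" (4x4, takes a point from camera to world coordinates). Camera axes: x right, y up, looking along -z (the intrinsics and any distortion apply to the point x, -y, -z); pixel columns grow to the right and rows downward; lengths in m; the calibration is good to about 2 mm. A picture is of the moment at which its call begins: read the wrist's pose just before it. camera_model takes no time and is no camera call; for the wrist camera it gives the pose at the moment of the call.
- r.close_job(): hands the job in; it is judged then, once.
Trained networks look in the newest picture that a camera, given by its name, has taken for a name from the list of things; names that differ only in an ending like _2 or _b are one class to them, and where a whole thing is asked for, a point or a joint stands for the part that bears it (a point fixed in the world has none). Each returns a list of dicts, best first, with "conf" (0 to 1); they miss things now and then, are a little off and sometimes report something else, mostly with a low value. They report only what shows in the picture. A call takes as long as a camera call.
- r.look_for(label, camera): "at" ([x, y, z] in m, in the coordinates of the camera as it stood for that picture, good to about 4 mm: the middle of the surface that is visible of it).
- r.spot_point(label, camera): "at" ([x, y, z] in m, in the coordinates of the camera as it stood for that picture, good to about 4 mm: a listed point, or the origin of a listed thing).
The state is a dict: "time": time; "joint_positions": joint angles; "joint_vel": joint speeds; "joint_torque": joint torques, N m; "ee_pos": TCP position; "eef_rot": TCP orientation; "ft_force": force on the tool from outside, world axes, zero at the start; "torque": the same for the moment, N m; "width": finger opening in m; "grip_force": force on a finger pad.
Only numpy, scipy, OpenCV 4.12 (cv2) and the standard library are available. Lean on these libraries where they do the work, as an engineer would, in place of code of your own. Each camera call takes 0.05 s, during which the arm holds its last target. There are 200 camera calls.

## Working session

There is one attempt and no reset: what is moved stays moved. The work goes in short steps, Python scripts to look and compute and a tool call to move; the robot and the scene stay as the last step left them, time stands still between calls to the robot, and variables do not carry over. Pictures are saved under pics/ and viewed, at most 10 in all, crops included, and the job is handed in when it is done.

Besides the shell and the picture viewer there is one more tool, called after "Emit:" as name(argument=value, ...) on one line, values as JSON. arm_command: Moves the arm, as the interface text tells. Its arguments: {"type":"object","properties":{"xyz":{"type":"array"},"rot":{"type":"array"},"grip":{"type":"number"},"squeeze":{"type":"number"}},"required":["xyz","rot"]}

```bash
mkdir -p pics; ls
cat > h.py <<'E'
import numpy as np, cv2
from bench import r
def w(cam,p):
    T=np.array(r.camera_model(cam)["T"]); return (T@np.r_[p,1])[:3]
E
python3 - <<'E'
from h import *
for c in ["side","top"]:
    im=r.camera(c); cv2.imwrite(f"pics/{c}0.png",im[:,:,::-1])
    for l in ["red_box","red_hinge","red_lip","red_knob","yellow_box","yellow_hinge","yellow_lip"]:
        for d in r.spot_point(l,c)[:2]: print(c,l,round(d["conf"],2),w(c,d["at"]).round(4))
s=r.read_state(); print(s["time"],s["ee_pos"],s["eef_rot"],s["ft_force"],s["width"])
E
```

```text
pics
side red_box 0.77 [0.623  0.1398 0.0053]
side red_hinge 0.6 [0.6513 0.1476 0.0883]
side red_lip 0.65 [0.5589 0.1287 0.0952]
side yellow_box 0.97 [ 0.6362 -0.1895  0.0031]
side yellow_box 0.23 [0.6224 0.1406 0.0035]
side yellow_hinge 0.98 [ 0.6615 -0.1855  0.09  ]
side yellow_lip 0.96 [ 0.5758 -0.2125  0.1018]
top red_box 0.74 [ 0.4529 -0.3955  0.0013]
top red_box 0.7 [0.622  0.1372 0.0017]
top red_hinge 0.66 [0.6433 0.1445 0.0854]
top red_lip 0.62 [0.5577 0.1261 0.0993]
top yellow_box 0.96 [ 0.638  -0.1901  0.0014]
top yellow_hinge 0.87 [ 0.6633 -0.1869  0.0823]
top yellow_lip 0.87 [ 0.5743 -0.2115  0.0945]
0.8 [ 0.20657586 -0.58988166  0.22258598] [9.85850241e-01 1.67628460e-01 1.24376649e-05 3.82454149e-05] [ 0.19084559 -0.35588949  0.46582809] 0.08718577484660169
```

View pics/top0.png

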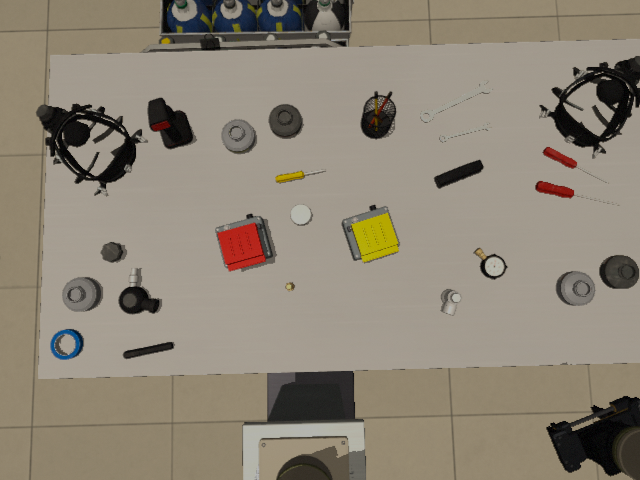

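View pics/side0.png

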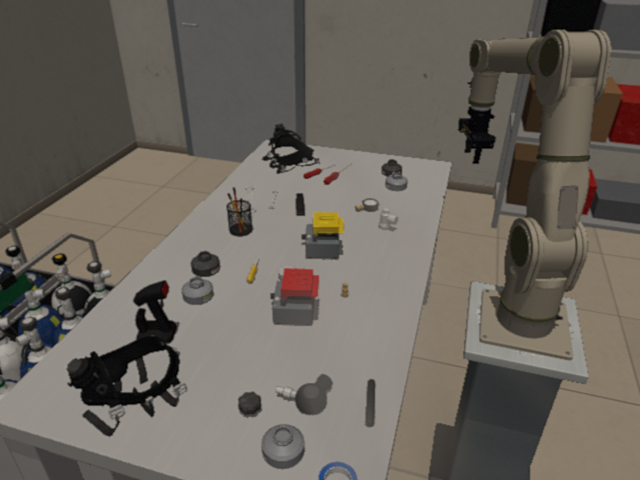

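The top picture shows the red guard at about (243,243) and the yellow one at (372,235). The side picture shows red at (298,285) and yellow at (325,230). Red is the left box, at positive y, and the network agrees. Next I'll refine the pose and plan the transit.

```bash
cat >> h.py <<'E'
from scipy.spatial.transform import Rotation as R
def goal(box,yaw,cx,cz,lean,cy=0.):
    """TCP pos & rot so the tip's back corner sits at box (cx,cy,cz) [mm]; lean deg"""
    th=np.radians(lean); u=np.array([np.cos(th),0,np.sin(th)]); d=np.array([np.sin(th),0,-np.cos(th)])
    Z=R.from_euler('z',yaw); y=np.cross(d,u)
    t=np.array([cx,cy,cz])/1000-0.0095*u
    return Z.apply(t)+np.r_[box,0], Z*R.from_matrix(np.c_[u,y,d])
def delta(p,q,s=None):
    s=s or r.read_state()
    return (p-s["ee_pos"]).round(4),(q*R.from_quat(s["eef_rot"]).inv()).as_rotvec().round(4)
E
python3 - <<'E'
from h import *
im=cv2.imread("pics/top0.png"); hsv=cv2.cvtColor(im,cv2.COLOR_BGR2HSV)
m=((hsv[...,0]<8)|(hsv[...,0]>172))&(hsv[...,1]>150)&(hsv[...,2]>60)
m=m.astype(np.uint8); m[:, :200]=0; m[:,290:]=0; m[:200]=0;m[290:]=0
cs,_=cv2.findContours(m,0,1); c=max(cs,key=cv2.contourArea)
b=cv2.boxPoints(cv2.minAreaRect(c))
M=r.camera_model("top"); T=np.array(M["T"]); print({k:v for k,v in M.items() if k!="T"})
for z in (.0955,.117):
  for p in b:
    v=T[:3,:3]@[(p[0]-M["cx"])/M["fx"],-(p[1]-M["cy"])/M["fy"],-1]; o=T[:3,3]
    print(z,p,(o+v*(z-o[2])/v[2]).round(4))
s=r.read_state(); Tw=np.array(r.camera_model("wrist")["T"])
q=R.from_quat(s["eef_rot"]); print("cam in tool",q.inv().apply(Tw[:3,3]-s["ee_pos"]).round(3),(q.inv().as_matrix()@Tw[:3,:3]).round(2))
p,q=goal([.6225,.1385],.207,-120,160,40); print(p,delta(p,q))
E
```

```text
{'fx': 458.36852980096006, 'fy': 458.36852980096006, 'cx': 319.6853937229884, 'cy': 237.35506131554064}
0.0955 [216.6923  232.53847] [0.6432 0.2007 0.0955]
0.0955 [255.44615 221.96922] [0.6675 0.1027 0.0955]
0.0955 [266.03845 260.80768] [0.5687 0.0773 0.0955]
0.0955 [227.28462 271.37695] [0.5448 0.1745 0.0955]
0.117 [216.6923  232.53847] [0.6405 0.1959 0.117 ]
0.117 [255.44615 221.96922] [0.6644 0.0997 0.117 ]
0.117 [266.03845 260.80768] [0.5674 0.0748 0.117 ]
0.117 [227.28462 271.37695] [0.544  0.1701 0.117 ]
cam in tool [ 0.072 -0.    -0.162] [[-0.    0.96  0.26]
 [ 1.    0.    0.  ]
 [-0.    0.26 -0.96]]
[0.49793971 0.11234132 0.15389352] (array([ 0.2914,  0.7022, -0.0687]), array([ 0.1877, -0.6729, -0.1245]))
```

Emit:
arm_command(xyz=[[0.2, 0.25, 0.05], [0.2, 0.25, 0.05], [0.2, 0.25, 0.05], [0.2, 0.25, 0.05], [0.2, 0.25, 0.05], [0.2, 0.25, 0.05], [0.2, 0.25, 0.05], [0.2, 0.25, 0.05], [0.25, 0.7, 0.05], [0.25, 0.7, 0.05], [0.25, 0.7, 0.05], [0.25, 0.7, 0.05], [0.25, 0.7, 0.05], [0.25, 0.7, 0.05], [0.25, 0.7, 0.05], [0.25, 0.7, 0.05], [0.25, 0.7, 0.05], [0.25, 0.7, 0.05], [0.25, 0.7, 0.05], [0.25, 0.7, 0.05]], rot=[[0, 0, 0], [0, 0, 0], [0, 0, 0], [0, 0, 0], [0, 0, 0], [0, 0, 0], [0, 0, 0], [0, 0, 0], [0.18, -0.67, -0.11], [0.18, -0.67, -0.11], [0.18, -0.67, -0.11], [0.18, -0.67, -0.11], [0.18, -0.67, -0.11], [0.18, -0.67, -0.11], [0.18, -0.67, -0.11], [0.18, -0.67, -0.11], [0.18, -0.67, -0.11], [0.18, -0.67, -0.11], [0.18, -0.67, -0.11], [0.18, -0.67, -0.11]], grip=0)

```text
time: 2.47
ee_pos: [0.4768, 0.0807, 0.2659]
eef_rot: [0.936, 0.105, 0.334, -0.032]
ft_force: [-0.2, -1.1, 0.1]
width: 0.0
grip_force: 0.0
```

Emit:
arm_command(xyz=[[0, 0, 0], [0, 0, 0]], rot=[[0, 0, 0], [0, 0, 0]])

```text
time: 2.63
ee_pos: [0.4763, 0.0815, 0.2657]
eef_rot: [0.936, 0.108, 0.334, -0.032]
ft_force: [-0.5, -0.5, -0.7]
width: 0.0006
grip_force: 0.0
```

Run:
```python
from h import *
s=r.read_state(); print(s["time"],s["ee_pos"],s["width"],s["ft_force"],s["joint_positions"])
im=r.camera("wrist"); cv2.imwrite("pics/w0.png",im[:,:,::-1])
for c in ["wrist"]:
    for l in ["red_box","red_hinge","red_lip","red_knob"]:
        for d in r.spot_point(l,c)[:2]: print(c,l,round(d["conf"],2),w(c,d["at"]).round(4))
p,q=goal([.6225,.1385],.225,-120,160,40); print(p,delta(p,q))
```

```text
2.6333 [0.47629475 0.08146123 0.26567969] 0.0005951487975518211 [-0.47360149 -0.52556584 -0.67608621] [-0.03165623 -0.49950083 -0.19826987  2.30150785 -0.12634181  0.64912885
 -1.50831942]
wrist red_box 0.62 [ 0.625   0.1372 -0.0046]
wrist red_lip 0.72 [0.5591 0.1194 0.0943]
[0.49843072 0.1101036  0.15389352] (array([ 0.0215,  0.0332, -0.1114]), array([ 0.0133, -0.0125,  0.0098]))
```

View pics/w0.png

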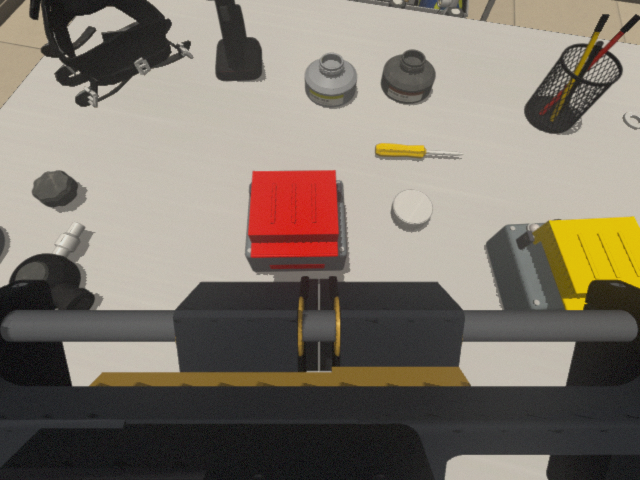

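The wrist picture shows the shut red guard, with its lip edge running from about (250,252) to (340,257) and clear space in front. The fingers are shut at (320,320). I'll fit the pose from the lip corners.

Run:
```python
from h import *
im=cv2.imread("pics/w0.png"); hsv=cv2.cvtColor(im,cv2.COLOR_BGR2HSV)
m=(((hsv[...,0]<8)|(hsv[...,0]>172))&(hsv[...,1]>150)&(hsv[...,2]>50)).astype(np.uint8)
m[:150]=0; m[280:]=0; m[:,:230]=0; m[:,360:]=0
cs,_=cv2.findContours(m,0,1); c=max(cs,key=cv2.contourArea)
print(cv2.approxPolyDP(c,2.5,True)[:,0].tolist())
M=r.camera_model("wrist"); T=np.array(M["T"])
def ray(p,z):
    v=T[:3,:3]@[(p[0]-M["cx"])/M["fx"],-(p[1]-M["cy"])/M["fy"],-1]; o=T[:3,3]
    return o+v*(z-o[2])/v[2]
np.save("T.npy",T); print(M["fx"],M["cx"],M["cy"], M.keys())
for p in cv2.approxPolyDP(c,2.5,True)[:,0]: print(p,ray(p,.0935).round(4),ray(p,.117).round(4))
```

```text
[[253, 171], [248, 230], [252, 239], [251, 257], [336, 256], [338, 227], [334, 171]]
335.9279117077541 318.53630507193384 244.52342311741432 dict_keys(['fx', 'fy', 'cx', 'cy', 'T'])
[253 171] [0.659  0.1975 0.0935] [0.6434 0.1887 0.117 ]
[248 230] [0.5801 0.1796 0.0935] [0.5699 0.172  0.117 ]
[252 239] [0.5703 0.1719 0.0935] [0.5608 0.1648 0.117 ]
[251 257] [0.5492 0.1667 0.0935] [0.5412 0.16   0.117 ]
[336 256] [0.5706 0.076  0.0935] [0.5611 0.0755 0.117 ]
[338 227] [0.6061 0.0806 0.0935] [0.5941 0.0798 0.117 ]
[334 171] [0.681  0.1002 0.0935] [0.6639 0.098  0.117 ]
```

Run:
```python
import cv2
im=cv2.imread("pics/w0.png")[150:290,220:370]
cv2.imwrite("pics/w0c.png",cv2.resize(im,None,fx=4,fy=4,interpolation=cv2.INTER_CUBIC))
```

```text
(no output)
```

View pics/w0c.png

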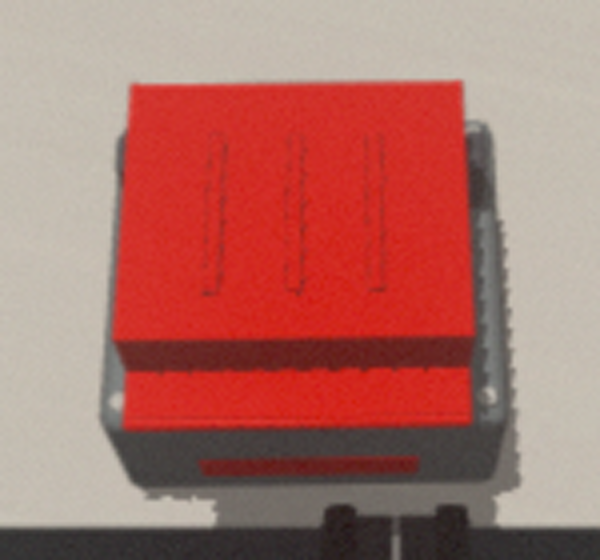

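Run:
```python
from h import *
B=[.624,.1385]
for c in [(-112,135),(-60,73),(-60,105),(-44,105),(-44,97),(-16,97)]:
    p,q=goal(B,.23,*c,40); print(c,p.round(4),*delta(p,q))
```

```text
(-112, 135) [0.5079 0.1113 0.1289] [ 0.0309  0.0344 -0.1364] [ 0.0134 -0.0124  0.0148]
(-60, 73) [0.5585 0.1232 0.0669] [ 0.0816  0.0463 -0.1984] [ 0.0134 -0.0124  0.0148]
(-60, 105) [0.5585 0.1232 0.0989] [ 0.0816  0.0463 -0.1664] [ 0.0134 -0.0124  0.0148]
(-44, 105) [0.5741 0.1268 0.0989] [ 0.0971  0.0499 -0.1664] [ 0.0134 -0.0124  0.0148]
(-44, 97) [0.5741 0.1268 0.0909] [ 0.0971  0.0499 -0.1744] [ 0.0134 -0.0124  0.0148]
(-16, 97) [0.6013 0.1332 0.0909] [ 0.1244  0.0563 -0.1744] [ 0.0134 -0.0124  0.0148]
```

Emit:
arm_command(xyz=[[0.03, 0.034, -0.136], [0.03, 0.034, -0.136], [0.03, 0.034, -0.136], [0.03, 0.034, -0.136], [0.03, 0.034, -0.136], [0.03, 0.034, -0.136], [0.03, 0.034, -0.136]], rot=[[0.013, -0.012, 0.015], [0.013, -0.012, 0.015], [0.013, -0.012, 0.015], [0.013, -0.012, 0.015], [0.013, -0.012, 0.015], [0.013, -0.012, 0.015], [0.013, -0.012, 0.015]])

```text
time: 3.47
ee_pos: [0.5071, 0.1101, 0.1291]
eef_rot: [0.934, 0.107, 0.339, -0.039]
ft_force: [0.6, 0.0, 0.9]
width: 0.0002
grip_force: 0.0
```

```bash
cat > q.py <<'E'
from h import *
import sys
B=[.624,.1385]
s=r.read_state(); print(s["time"],s["ee_pos"].round(4),s["ft_force"].round(2),s["joint_positions"].round(2))
q=R.from_quat(s["eef_rot"]); M=q.as_matrix()
c=s["ee_pos"]+.0095*M[:,0]; print("corner box mm",(R.from_euler('z',-.23).apply(c-np.r_[B,0])*1000).round(1),"lean",np.degrees(np.arccos(-M[2,2])).round(1))
for a in sys.argv[1:]:
    p,g=goal(B,.23,*map(float,a.split(",")),40); print(a,*delta(p,g,s))
E
python3 q.py -- -60,73 2>&1 | sed 's/^--//'
python3 - <<'E'
from h import *
im=r.camera("wrist"); cv2.imwrite("pics/w1.png",im[:,:,::-1])
for l in ["red_hinge","red_lip","red_box"]:
    for d in r.spot_point(l,"wrist")[:1]: print(l,round(d["conf"],2),w("wrist",d["at"]).round(4))
E
```

```text
3.4667 [0.5071 0.1101 0.1291] [0.55 0.03 0.88] [ 0.35 -0.22 -0.64  2.42 -0.32  0.22 -1.39]
corner box mm [-113.    -1.   135.2] lean 39.9
Traceback (most recent call last):
  File "q.py", line 8, in <module>
    p,g=goal(B,.23,*map(float,a.split(",")),40); print(a,*delta(p,g,s))
        ~~~~^^^^^^^^^^^^^^^^^^^^^^^^^^^^^^^^^^^
ValueError: could not convert string to float: '--'
red_lip 0.67 [0.5588 0.1233 0.0956]
red_box 0.69 [ 0.6244  0.1461 -0.003 ]
```

View pics/w1.png

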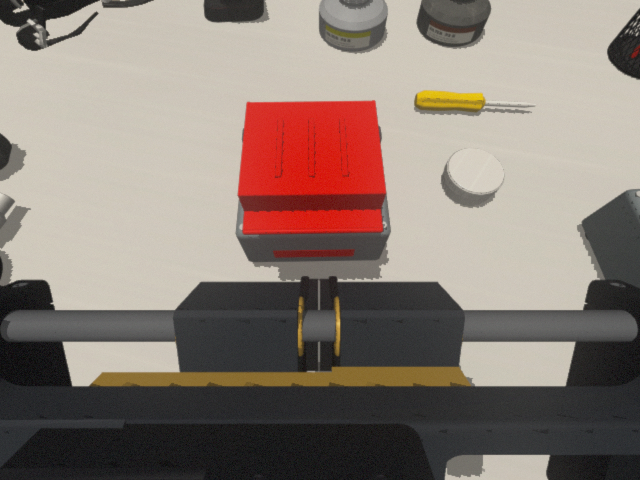

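The wrist picture shows the guard centred ahead of the fingertips, with the lip at (243–382, 230), and the network's lip agrees to 1 mm. I'm going in under the lip.

Emit:
arm_command(xyz=[[0.013, 0.003, -0.0155], [0.026, 0.0065, -0.031], [0.038, 0.01, -0.046], [0.047, 0.012, -0.056], [0.0515, 0.013, -0.062], [0.0515, 0.013, -0.062], [0.0515, 0.013, -0.062]], rot=[[0, 0, 0], [0, 0, 0], [0, 0, 0], [0, 0, 0], [0, 0, 0], [0, 0, 0], [0, 0, 0]])

```text
time: 4.25
ee_pos: [0.55, 0.1178, 0.0857]
eef_rot: [0.934, 0.105, 0.339, -0.04]
ft_force: [-0.1, -0.5, 0.4]
width: 0.0003
grip_force: 0.0
```

```bash
python3 q.py " -60,85" " -60,108" " -46,108" " -46,98"
```

```text
4.25 [0.55   0.1178 0.0857] [-0.12 -0.54  0.39] [ 0.14  0.   -0.46  2.37  0.68  0.1  -2.33]
corner box mm [-69.4  -3.4  91.8] lean 39.9
 -60,85 [ 0.0085  0.0054 -0.0068] [-0.0037 -0.0029  0.004 ]
 -60,108 [0.0085 0.0054 0.0162] [-0.0037 -0.0029  0.004 ]
 -46,108 [0.0221 0.0086 0.0162] [-0.0037 -0.0029  0.004 ]
 -46,98 [0.0221 0.0086 0.0062] [-0.0037 -0.0029  0.004 ]
```

Emit:
arm_command(xyz=[[-0.008, 0.002, 0.01], [-0.01, 0.004, 0.012], [-0.01, 0.004, 0.012], [-0.01, 0.004, 0.012], [-0.01, 0.004, 0.012], [-0.01, 0.004, 0.012]], rot=[[0, 0, 0], [-0.027, 0.117, 0], [-0.027, 0.117, 0], [-0.027, 0.117, 0], [-0.027, 0.117, 0], [-0.027, 0.117, 0]])

```text
time: 4.75
ee_pos: [0.5392, 0.1217, 0.0971]
eef_rot: [0.953, 0.107, 0.282, -0.034]
ft_force: [0.1, -0.4, -0.4]
width: 0.0005
grip_force: 0.0
```

```bash
sed -i 's/,40); print/,LEAN); print/; s/^B=/LEAN=33;B=/' q.py; python3 q.py " -60,73" " -60,108"
```

```text
4.75 [0.5392 0.1217 0.0971] [ 0.09 -0.37 -0.45] [ 0.07 -0.02 -0.41  2.29  0.17  0.3  -1.83]
corner box mm [-78.4   2.9 102.3] lean 33.0
 -60,73 [ 0.0186  0.0013 -0.0293] [-0.0036 -0.0002  0.0045]
 -60,108 [0.0186 0.0013 0.0057] [-0.0036 -0.0002  0.0045]
```

Emit:
arm_command(xyz=[[0.0, 0.0, -0.006], [0.004, 0.0, -0.013], [0.009, 0.0, -0.021], [0.014, 0.001, -0.028], [0.0175, 0.001, -0.031], [0.0175, 0.001, -0.031], [0.0175, 0.001, -0.031]], rot=[[0, 0, 0], [0, 0, 0], [0, 0, 0], [0, 0, 0], [0, 0, 0], [0, 0, 0], [0, 0, 0]])

```text
time: 5.33
ee_pos: [0.5565, 0.1227, 0.066]
eef_rot: [0.953, 0.107, 0.281, -0.034]
ft_force: [0.4, -0.5, 0.9]
width: 0.0004
grip_force: 0.0
```

```bash
python3 q.py " -60,85" " -60,108" " -46,108" " -46,98" " -16,98"
```

```text
5.3333 [0.5565 0.1227 0.066 ] [ 0.43 -0.48  0.91] [ 0.05  0.08 -0.39  2.27  0.36  0.23 -2.  ]
corner box mm [-61.4  -0.1  71.1] lean 32.9
 -60,85 [0.0013 0.0003 0.0139] [-0.0044 -0.0023  0.0045]
 -60,108 [0.0013 0.0003 0.0369] [-0.0044 -0.0023  0.0045]
 -46,108 [0.015  0.0035 0.0369] [-0.0044 -0.0023  0.0045]
 -46,98 [0.015  0.0035 0.0269] [-0.0044 -0.0023  0.0045]
 -16,98 [0.0442 0.0103 0.0269] [-0.0044 -0.0023  0.0045]
```

Emit:
arm_command(xyz=[[0.0, 0.0, 0.004], [0.001, 0.0, 0.008], [0.001, 0.0, 0.012], [0.002, 0.0005, 0.016], [0.003, 0.0005, 0.02], [0.004, 0.001, 0.024], [0.005, 0.001, 0.029], [0.006, 0.0015, 0.034], [0.006, 0.0015, 0.034]], rot=[[0, 0, 0], [0, 0, 0], [0, 0, 0], [0, 0, 0], [0, 0, 0], [0, 0, 0], [0, 0, 0], [0, 0, 0], [0, 0, 0]])

```text
time: 6.08
ee_pos: [0.5639, 0.1249, 0.102]
eef_rot: [0.953, 0.107, 0.283, -0.034]
ft_force: [-0.5, -0.5, 0.5]
width: 0.0004
grip_force: 0.2
```

```bash
python3 q.py " -46,106" " -46,98" " -16,98"
python3 - <<'E'
from h import *
a=r.camera("side"); b=r.camera("wrist")
cv2.imwrite("pics/m1.png",np.hstack([cv2.resize(a[230:350,240:380],(400,343)),cv2.resize(b[100:340,180:460],(400,343))])[:,:,::-1])
E
```

```text
6.0833 [0.5639 0.1249 0.102 ] [-0.48 -0.51  0.53] [ 0.09  0.03 -0.42  2.23  0.2   0.32 -1.84]
corner box mm [-53.7   0.4 107.2] lean 33.1
 -46,106 [ 0.0076  0.0013 -0.0011] [-0.0051  0.0003  0.0042]
 -46,98 [ 0.0076  0.0013 -0.0091] [-0.0051  0.0003  0.0042]
 -16,98 [ 0.0368  0.0082 -0.0091] [-0.0051  0.0003  0.0042]
```

View pics/m1.png

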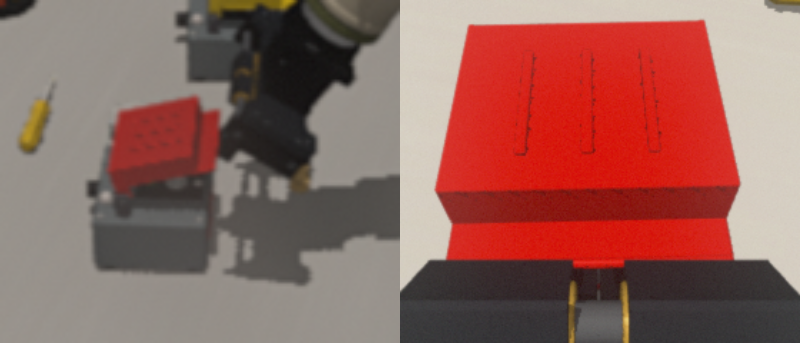

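Left, side view: the red guard rests open on the finger, which reaches in from the right. Right, wrist view: the fingers are under the lip at its middle, (600,262). I'm going in as far as the toggle.

Emit:
arm_command(xyz=[[0.003, 0.0, 0.0], [0.006, 0.001, -0.001], [0.0075, 0.0015, -0.004], [0.0075, 0.0015, -0.008], [0.0075, 0.0015, -0.011], [0.0075, 0.0015, -0.011]], rot=[[0, 0, 0], [0, 0, 0], [0, 0, 0], [0, 0, 0], [0, 0, 0], [0, 0, 0]])

```text
time: 6.68
ee_pos: [0.5697, 0.1259, 0.088]
eef_rot: [0.953, 0.107, 0.281, -0.034]
ft_force: [-0.4, -0.3, 0.2]
width: 0.0006
grip_force: 0.1
```

```bash
python3 q.py " -30,96" " -16,96"
```

```text
6.6833 [0.5697 0.1259 0.088 ] [-0.44 -0.27  0.15] [ 0.08  0.07 -0.41  2.22  0.27  0.29 -1.9 ]
corner box mm [-47.8   0.1  93.2] lean 32.8
 -30,96 [0.0174 0.0039 0.0028] [-0.0043 -0.0037  0.0041]
 -16,96 [0.031  0.0071 0.0028] [-0.0043 -0.0037  0.0041]
```

Emit:
arm_command(xyz=[[0.002, 0.0005, 0.002], [0.004, 0.001, 0.003], [0.006, 0.0015, 0.003], [0.008, 0.002, 0.003], [0.01, 0.0025, 0.003], [0.012, 0.003, 0.003], [0.014, 0.0035, 0.003], [0.016, 0.0035, 0.003], [0.018, 0.004, 0.003]], rot=[[0, 0, 0], [0, 0, 0], [0, 0, 0], [0, 0, 0], [0, 0, 0], [0, 0, 0], [0, 0, 0], [0, 0, 0], [0, 0, 0]])

```text
time: 7.43
ee_pos: [0.5889, 0.1304, 0.0928]
eef_rot: [0.953, 0.107, 0.282, -0.034]
ft_force: [-3.5, 0.0, 2.9]
width: 0.0005
grip_force: 1.6
```

Emit:
arm_command(xyz=[[0.002, 0.0005, 0.0], [0.004, 0.001, 0.0], [0.006, 0.0015, 0.0], [0.0075, 0.0017, 0.0], [0.009, 0.002, 0.0]], rot=[[0, 0, 0], [0, 0, 0], [0, 0, 0], [0, 0, 0], [0, 0, 0]])

```text
time: 7.85
ee_pos: [0.5974, 0.1323, 0.0922]
eef_rot: [0.953, 0.107, 0.281, -0.034]
ft_force: [-1.7, 1.6, 1.5]
width: 0.0009
grip_force: 1.1
```

```bash
python3 q.py " -16,96"
python3 - <<'E'
from h import *
a=r.camera("side"); b=r.camera("wrist")
cv2.imwrite("pics/m2.png",np.hstack([cv2.resize(a[240:330,250:355],(400,343),interpolation=2),cv2.resize(b[100:340,180:460],(400,343))])[:,:,::-1])
for d in r.spot_point("red_knob","side")[:2]: print(d["conf"],R.from_euler('z',-.23).apply(w("side",d["at"])-[.624,.1385,0]).round(4))
E
```

```text
7.85 [0.5974 0.1323 0.0922] [-1.68  1.56  1.55] [ 0.07  0.12 -0.4   2.16  0.31  0.31 -1.93]
corner box mm [-19.3  -0.1  97.4] lean 32.9
 -16,96 [ 0.0033  0.0008 -0.0014] [-0.0047 -0.0021  0.0039]
0.44 [-0.0114  0.0045  0.1022]
```

View pics/m2.png

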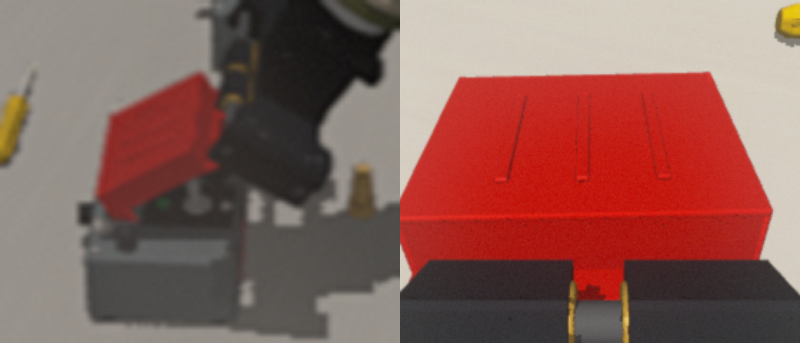

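Left, side view: the guard is well up on the finger, the toggle shows at (195,195) beneath it and the green dot at (165,205). Right, wrist view: the lip lies behind the finger mounts. I'm pressing on in small steps until it stops.

Emit:
arm_command(xyz=[[0.001, 0.0002, 0.0], [0.002, 0.0005, 0.0], [0.003, 0.0007, 0.0], [0.003, 0.0007, 0.0]], rot=[[0, 0, 0], [0, 0, 0], [0, 0, 0], [0, 0, 0]])

```text
time: 8.33
ee_pos: [0.6003, 0.1327, 0.0921]
eef_rot: [0.953, 0.107, 0.281, -0.034]
ft_force: [-1.7, 1.7, -0.6]
width: 0.0004
grip_force: 0.6
```

Emit:
arm_command(xyz=[[0.001, 0.0002, 0.0], [0.002, 0.0005, 0.0], [0.002, 0.0005, 0.0]], rot=[[0, 0, 0], [0, 0, 0], [0, 0, 0]])

```text
time: 8.58
ee_pos: [0.6024, 0.1331, 0.0922]
eef_rot: [0.953, 0.107, 0.281, -0.034]
ft_force: [-1.8, 0.8, -0.5]
width: 0.0005
grip_force: 0.6
```

```bash
python3 q.py
python3 - <<'E'
from h import *
for c in ("side","side"):
  r.camera("side")
  for d in r.spot_point("red_knob","side")[:1]: print(d["conf"],R.from_euler('z',-.23).apply(w("side",d["at"])-[.624,.1385,0]).round(4))
E
```

```text
8.5833 [0.6024 0.1331 0.0922] [-1.76  0.84 -0.53] [ 0.06  0.13 -0.39  2.14  0.31  0.31 -1.93]
corner box mm [-14.3  -0.4  97.4] lean 32.9
0.5 [-0.006   0.0026  0.1039]
0.37 [-0.0069 -0.0002  0.1011]
```

Emit:
arm_command(xyz=[[0.0007, 0.0002, 0.0], [0.0015, 0.0003, 0.0], [0.0015, 0.0003, 0.0]], rot=[[0, 0, 0], [0, 0, 0], [0, 0, 0]])

```text
time: 9.03
ee_pos: [0.6033, 0.1333, 0.0919]
eef_rot: [0.953, 0.107, 0.281, -0.034]
ft_force: [-7.8, -0.6, 2.8]
width: 0.0005
grip_force: 3.7
```

Emit:
arm_command(xyz=[[0.0007, 0.0002, 0.0], [0.0015, 0.0003, 0.0], [0.0015, 0.0003, 0.0]], rot=[[0, 0, 0], [0, 0, 0], [0, 0, 0]])

```text
time: 9.28
ee_pos: [0.6041, 0.1335, 0.0915]
eef_rot: [0.953, 0.107, 0.28, -0.034]
ft_force: [-16.3, -3.2, 9.2]
width: 0.0004
grip_force: 8.3
```

The stop is found at 16 N. I'm drawing the finger straight out to the front.

Emit:
arm_command(xyz=[[-0.003, -0.0007, 0.0], [-0.008, -0.0019, 0.0], [-0.014, -0.0033, 0.0], [-0.02, -0.0047, 0.0], [-0.026, -0.0061, 0.0], [-0.032, -0.0075, 0.0], [-0.038, -0.0089, 0.0], [-0.044, -0.0103, 0.0], [-0.05, -0.0117, 0.0], [-0.056, -0.0131, 0.0], [-0.063, -0.0147, 0.003], [-0.07, -0.0164, 0.008], [-0.08, -0.0187, 0.02], [-0.09, -0.021, 0.04], [-0.09, -0.021, 0.06], [-0.09, -0.021, 0.08], [-0.09, -0.021, 0.08], [-0.09, -0.021, 0.08]], rot=[[0, 0, 0], [0, 0, 0], [0, 0, 0], [0, 0, 0], [0, 0, 0], [0, 0, 0], [0, 0, 0], [0, 0, 0], [0, 0, 0], [0, 0, 0], [0, 0, 0], [0, 0, 0], [0, 0, 0], [0, 0, 0], [0, 0, 0], [0, 0, 0], [0, 0, 0], [0, 0, 0]])

```text
time: 10.78
ee_pos: [0.5158, 0.113, 0.1737]
eef_rot: [0.952, 0.107, 0.283, -0.034]
ft_force: [-0.5, -0.0, -0.4]
width: 0.0005
grip_force: 0.0
```

```bash
python3 q.py
python3 - <<'E'
from h import *
a=r.camera("side"); b=r.camera("wrist")
cv2.imwrite("pics/m3.png",np.hstack([cv2.resize(a[240:330,250:355],(400,343),interpolation=2),cv2.resize(b,(400,343))])[:,:,::-1])
for c in ("side","wrist"):
  for l in ("red_lip","red_knob"):
    for d in r.spot_point(l,c)[:1]: print(c,l,d["conf"],R.from_euler('z',-.23).apply(w(c,d["at"])-[.624,.1385,0]).round(4))
E
```

```text
10.7833 [0.5158 0.113  0.1737] [-0.46 -0.05 -0.44] [ 0.08 -0.22 -0.37  2.26 -0.07  0.5  -1.6 ]
corner box mm [-103.2   -0.2  178.9] lean 33.1
side red_lip 0.76 [-0.0655  0.0029  0.0946]
wrist red_lip 0.91 [-0.066   0.0016  0.0944]
```

View pics/m3.png

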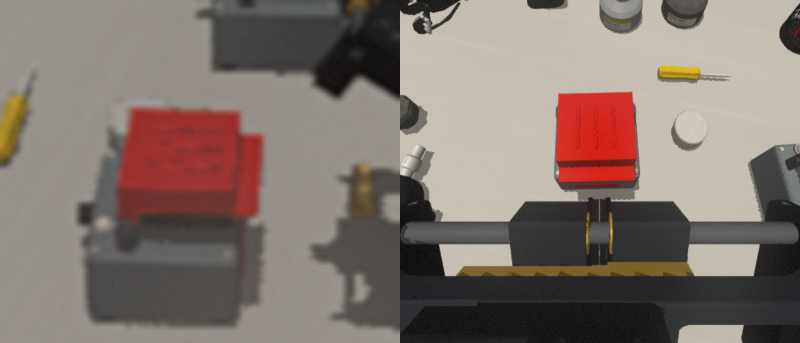

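The guard is shut: its lip shows at box z ≈ 94.5 mm against 95.5 mm when closed. The toggle was pushed to its stop, and the arm is clear of everything.

```bash
python3 -c "
from bench import r
print(r.close_job())"
```

```text
the job is handed in; nothing more can be done
None
```

I armed the leak tester and handed the job in at about 11 s: the toggle went back until it stopped (about 16 N felt there), and the red guard dropped shut over it once the finger was out; the arm stayed clear of the yellow switch and the loose items.

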